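# Start the bench timers in order

## Task

Three incubations are starting on the lab bench: start their timers in order by pressing the coloured key on top of each one gently down with the fingertips - blue first, then yellow, then green - pushing each key all the way down, where it stays. Touch lightly: do not pick up, tip or shove the timers, and do not press hard. Do not press the red timer's key, and leave everything else on the bench where it stands.

Things in the scene. Friction and masses are not known exactly. Their poses are not given: they have to be found in the camera images.
- timer_blue: loose bench timer with the blue key: white case 80 (x) x 64 (y) x 26 high on rubber feet, roughly 140 to 250 g, small grey display on its -x half; free to slide, tip or be lifted. Origin: centre of the underside; z up, x from display to key.
- blue_top (a point): centre of the flat top of the blue key, a round key of 30 diameter, 12 from the case centre towards +x; key up, it is 42 above the bench and 16 above the case. Moves down with the key.
- blue_key (a joint): how far the blue key is latched down, m: 0 up, 0.008 fully down (top then 8 proud of the case). It needs about 2.5 N to move, and stays down where it is left. Beyond that the key's cap is cushioned: it gives up to 6 mm more (from about 3.6 N, rising to 14 N) and springs back on release; then it is hard.
- timer_yellow: loose bench timer with the yellow key: white case 80 (x) x 64 (y) x 26 high on rubber feet, roughly 140 to 250 g, small grey display on its -x half; free to slide, tip or be lifted. Origin: centre of the underside; z up, x from display to key.
- yellow_top (a point): centre of the flat top of the yellow key, a round key of 30 diameter, 12 from the case centre towards +x; key up, it is 42 above the bench and 16 above the case. Moves down with the key.
- yellow_key (a joint): how far the yellow key is latched down, m: 0 up, 0.008 fully down (top then 8 proud of the case). It needs about 2.5 N to move, and stays down where it is left. Beyond that the key's cap is cushioned: it gives up to 6 mm more (from about 3.6 N, rising to 14 N) and springs back on release; then it is hard.
- timer_green: loose bench timer with the green key: white case 80 (x) x 64 (y) x 26 high on rubber feet, roughly 140 to 250 g, small grey display on its -x half; free to slide, tip or be lifted. Origin: centre of the underside; z up, x from display to key.
- green_top (a point): centre of the flat top of the green key, a round key of 30 diameter, 12 from the case centre towards +x; key up, it is 42 above the bench and 16 above the case. Moves down with the key.
- green_key (a joint): how far the green key is latched down, m: 0 up, 0.008 fully down (top then 8 proud of the case). It needs about 2.5 N to move, and stays down where it is left. Beyond that the key's cap is cushioned: it gives up to 6 mm more (from about 3.6 N, rising to 14 N) and springs back on release; then it is hard.
- timer_red: loose bench timer with the red key: white case 80 (x) x 64 (y) x 26 high on rubber feet, roughly 140 to 250 g, small grey display on its -x half; free to slide, tip or be lifted. Origin: centre of the underside; z up, x from display to key.
- red_top (a point): centre of the flat top of the red key, a round key of 30 diameter, 12 from the case centre towards +x; key up, it is 42 above the bench and 16 above the case. Moves down with the key.
- red_key (a joint): how far the red key is latched down, m: 0 up, 0.008 fully down (top then 8 proud of the case). It needs about 2.5 N to move, and stays down where it is left. Beyond that the key's cap is cushioned: it gives up to 6 mm more (from about 3.6 N, rising to 14 N) and springs back on release; then it is hard.
- jar: bystander, loose: clear sample jar with orange cap, 42 dia x 55 high (mm). Origin: centre of its underside.
- dish: bystander, loose: small white cup, 60 dia x 40 high (mm). Origin: centre of its underside.
- amber: bystander, loose: amber glass bottle, black cap, 68 dia x 140 high (mm). Origin: centre of its underside.
- reagent: bystander, loose: white bottle with blue cap, 64 dia x 120 high (mm). Origin: centre of its underside.
- marker: bystander, loose: white marker pen lying flat, about 134 long (along its x) x 14 thick (mm). Origin: underside of its middle.
Things that resemble listed ones, but are neither listed nor needed, are in the scene too. Leave any pink or purple look-alike of the timer_blue alone.

How it is judged:
By the outcome, as a careful person would: the job done as asked, in the order asked, and still so for the second after the job is handed in, with the robot touching nothing.
It also fails if it takes over 45 s, if anything falls off the work surface, if the arm or the gripper's body presses on something with over 40 N, if the wrist force passes 120 N, or if a joint passes its speed limit or range.

## Robot

A 7-joint arm with a two-finger parallel gripper is mounted at the origin on the work surface. World frame = base frame: x ahead of the robot, y to its left, z up, the work surface at z = 0. Lengths are in m, angles in rad, forces in N, time in s.
With the tool pointing down it reaches from about 0.35 to 0.9 m from the base axis. Payload 8.1 kg.
Tool frame: the origin (TCP) lies at the very end of the fingers, on their centre line; the grasp point (between the pads) lies 19 mm behind it (grasp_offset is the distance from the TCP to the grasp point, in m); z points along the fingers, y is the line along which they close (so a half turn about z gives the same grasp; the last joint's range is limited). The gripper opens to 92 mm and grips with 3 to 60 N. Pads are 19 mm wide; open, the fingers measure 130 mm over their backs; the gripper's body (75 mm by 190 mm) begins 47 mm behind the grasp point.
Start: joints at [1.039, 0.434, 0.025, 1.573, -0.012, 1.134, -0.075], TCP at [0.26, -0.568, 0.227] pointing down, gripper open.
Joint ranges: [-2.62, 2.62], [-0.44, 2.09], [-1.27, 1.32], [0.08, 2.57], [-1.32, 4.46], [0.12, 2], [-2.74, 2.74]. Speed limits (rad/s): [2.22, 2.22, 3.01, 3.01, 3.14, 3.14, 3.14].

## Interface

Orientations are given as a rotation vector (axis times angle).
In Python, from cell import observe, get_image, camera_params, sign_off, silhouettes, grasp_offset gives the robot as it stands. The module is installed in compiled form; this text tells all that it offers.
- The arm moves only by the tool jog_arm, never from a script. Its argument "motion" is a list that holds one entry, the list of rows, each a list of 7 numbers: the shift along the tool's x, y, z in m, then the turn, a rotation vector about the tool's x, y, z in rad, then the closure, from -1 (fully open) to 1 (shut), so that 0 is half open. In form: [[[dx, dy, dz, wx, wy, wz, hand], ...]]. A call has 1 to 10 rows; each row is the pose to reach, as a shift and turn from the pose commanded when the call began, along the tool's axes at that moment; what a row does not reach only later rows make up. A row lasts 1/12 s, in which the tool goes at most 41.7 mm and 7.16 degrees, less where a joint would pass 70% of its speed; a pose out of reach is approached as far as the arm can. A call with a gripper value outside its range is refused whole. The fingers move at their own pace and stop on an object; "force" is the grip in N (left out, the last holds). Time passes only in rows, so rows that repeat a pose let the fingers close. It gives the time, the measured TCP pose, the force, the opening and the grip force at its end, in the units of the state.
- observe(): the state, without advancing time (a new reading comes with each control period).
- get_image(name): name is "side" or "top"; returns the picture (400x640x3 uint8, red, green, blue); there is no depth.
- camera_params(name): a dict with "vertical_fov" (degrees; the focal length in pixels is half the picture's height over the tangent of half this angle, whatever the lens; pixels are square), "cx", "cy" (the principal point, pixels), "dist_coeffs" ([k1, k2, p1, p2, k3] as OpenCV has them; the pictures are not rectified), "T" (4x4, takes a point from camera to world coordinates). Camera axes: x right, y down, z forward; pixel columns grow to the right and rows downward; lengths in m; the calibration is good to about 2 mm. A picture is of the moment at which its call begins. camera_params takes no time and is no camera call.
- sign_off(): hands the job in; it is judged then, once.
Trained networks look in the newest picture that a camera, given by its name, has taken for a name from the list of things; names that differ only in an ending like _2 or _b are one class to them, and where a whole thing is asked for, a point or a joint stands for the part that bears it (a point fixed in the world has none). Each returns a list of dicts, best first, with "p" (0 to 1); they miss things now and then, are a little off and sometimes report something else, mostly with a low value. They report only what shows in the picture. A call takes as long as a camera call. They do not tell look-alikes from the thing itself.
- silhouettes(query, camera): "mask" (400x640 bool, what is visible of it) and "pixel" ([column, row] in pixels, amid what is visible of it).
The state is a dict: "clock": time; "joints": joint angles; "dq": joint speeds; "joint_efforts": joint torques, N m; "position": TCP position; "ee_rot": TCP orientation; "force": force on the tool from outside, world axes, zero at the start; "ft_torque": the same for the moment, N m; "width": opening from 0.0 (shut) to 1.0 (fully open); "gripper_force": force on a finger pad.
Only numpy, scipy, OpenCV 4.12 (cv2) and the standard library are available. Lean on these libraries where they do the work, as an engineer would, in place of code of your own. Each camera call takes 0.05 s, during which the arm holds its last target. There are 200 camera calls.

## Working session

There is one attempt and no reset: what is moved stays moved. The work goes in short steps, Python scripts to look and compute and a tool call to move; the robot and the scene stay as the last step left them, time stands still between calls to the robot, and variables do not carry over. Pictures are saved under pics/ and viewed, at most 10 in all, crops included, and the job is handed in when it is done.

Besides the shell and the picture viewer there is one more tool, called after "Request:" by a JSON object that holds its "fn" and its "kwargs", one argument or row to a line. jog_arm: Moves the arm, as the interface text tells. Its arguments: {"type":"object","properties":{"motion":{"type":"array"},"force":{"type":"number"}},"required":["motion"]}

```bash
mkdir -p pics; cat > h.py <<'E'
import numpy as np, cv2
from cell import *
def cam(n):
    p=camera_params(n); f=200/np.tan(np.radians(p["vertical_fov"])/2)
    return np.array([[f,0,p["cx"]],[0,f,p["cy"]],[0,0,1]]),np.array(p["dist_coeffs"],float),np.array(p["T"])
def ray(n,px,z):
    K,d,T=cam(n); u=cv2.undistortPoints(np.array([[px]],float),K,d)[0,0]
    r=T[:3,:3]@[u[0],u[1],1]; o=T[:3,3]; return o+r*(z-o[2])/r[2]
def proj(n,P):
    K,d,T=cam(n); Ti=np.linalg.inv(T)
    return cv2.projectPoints(np.array([P],float),cv2.Rodrigues(Ti[:3,:3])[0],Ti[:3,3],K,d)[0][0,0]
E
python3 - <<'E'
from h import *
for n in("top","side"):
    im=get_image(n); cv2.imwrite(f"pics/{n}0.png",im[:,:,::-1]); print(n,cam(n)[2].round(3).tolist())
for c in("blue","yellow","green","red"):
    for r in silhouettes(c+"_top","top")[:5]: print(c,round(r["p"],2),np.round(r["pixel"]),r["mask"].sum())
s=observe(); print({k:np.round(v,3).tolist() for k,v in s.items()})
E
```

```text
top [[-0.02, -0.985, 0.172, 0.295], [-1.0, 0.021, 0.004, 0.002], [-0.008, -0.172, -0.985, 1.141], [0.0, 0.0, 0.0, 1.0]]
side [[-0.812, -0.38, 0.443, 0.062], [-0.584, 0.525, -0.62, 0.599], [0.003, -0.762, -0.648, 0.678], [0.0, 0.0, 0.0, 1.0]]
blue 0.67 [365. 204.] 69
blue 0.64 [408. 203.] 65
blue 0.61 [191. 218.] 168
blue 0.43 [415. 254.] 88
green 0.56 [313. 199.] 83
red 0.57 [244. 205.] 63
red 0.27 [314. 200.] 73
{'clock': 0.3, 'joints': [1.039, 0.435, 0.025, 1.573, -0.012, 1.134, -0.075], 'dq': [0.001, -0.003, 0.0, -0.002, 0.001, -0.001, 0.002], 'joint_efforts': [0.0, -66.702, 0.983, -31.428, -0.061, 0.038, 0.0], 'position': [0.26, -0.568, 0.226], 'ee_rot': [-3.069, -0.668, 0.0], 'force': [-0.101, 0.291, 0.129], 'ft_torque': [-0.016, 0.022, -0.008], 'gripper_force': 0.0, 'width': 1.003}
```

View pics/top0.png

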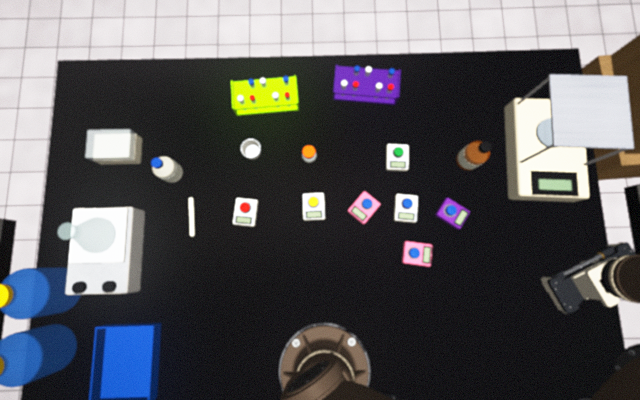

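View pics/side0.png

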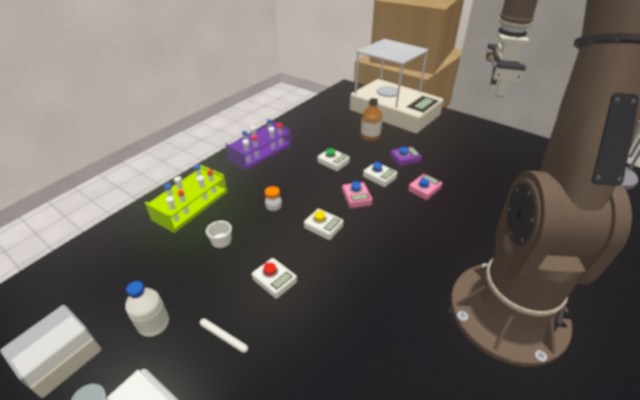

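The top view has four blue-keyed candidates: a white case at (407,202), pink cases at (367,204) and (414,253), and a purple one at (453,211). The white case is timer_blue. The other keys are yellow at (313,202), green at (398,153) and red at (245,208), which stays untouched.

```bash
cat >> h.py <<'E'
R={"blue":(100,130),"yellow":(22,36),"green":(45,80)}
def blob(n,im,c,near,r=9):
    hsv=cv2.cvtColor(im,cv2.COLOR_RGB2HSV); lo,hi=R[c]
    m=cv2.inRange(hsv,(lo,110,70),(hi,255,255)); k=np.zeros_like(m); cv2.circle(k,tuple(int(round(v)) for v in near),r,255,-1)
    y,x=np.nonzero(m&k); return np.array([x.mean(),y.mean()]),len(x)
E
python3 - <<'E'
from h import *
t=get_image("top"); s=get_image("side")
side={"blue":(377,167),"yellow":(320,216),"green":(331,153)}
for c,p in {"blue":(407,202),"yellow":(313,202),"green":(398,153)}.items():
    a,n=blob("top",t,c,p); b,m=blob("side",s,c,side[c],10)
    print(c,a.round(1),n,ray("top",a,.040).round(4),"|",b.round(1),m,ray("side",b,.038).round(4))
o=np.hstack([cv2.resize(t[130:270,290:480],None,fx=4,fy=4)]); cv2.imwrite("pics/crop.png",o[:,:,::-1])
s=observe(); Rm=cv2.Rodrigues(np.array(s["ee_rot"]))[0]; print(Rm.round(4))
E
```

```text
blue [407. 203.] 69 [ 0.4687 -0.2568  0.04  ] | [377.1 165.6] 63 [ 0.4697 -0.2577  0.038 ]
yellow [312.9 201.5] 73 [0.4793 0.0208 0.04  ] | [319.5 215.5] 106 [0.4785 0.0238 0.038 ]
green [398.  151.6] 61 [ 0.6267 -0.2393  0.04  ] | [330.  151.1] 55 [ 0.6294 -0.241   0.038 ]
[[ 9.095e-01  4.157e-01 -1.000e-04]
 [ 4.157e-01 -9.095e-01  2.000e-04]
 [-0.000e+00 -2.000e-04 -1.000e+00]]
```

View pics/crop.png

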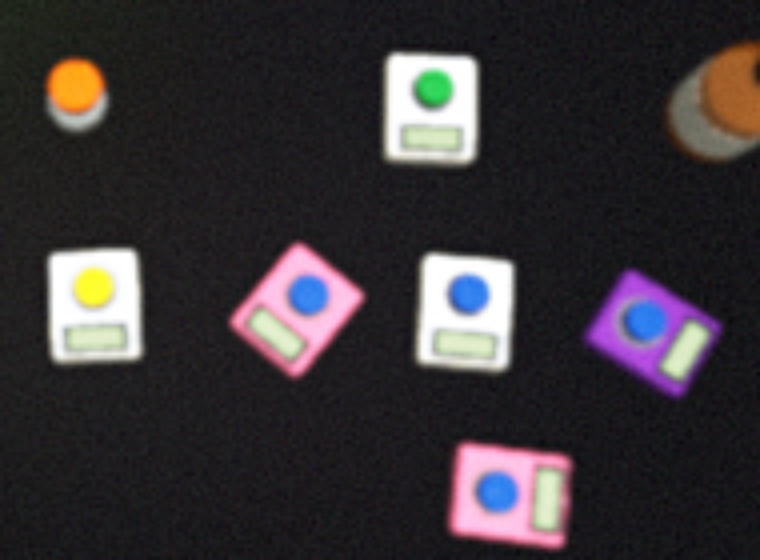

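The crop confirms the white case with the blue key, in the lower middle at full-image (407,203). The two cameras agree to about 3 mm, so I'll go above blue with the fingers shut.

Request:
{"fn": "jog_arm", "kwargs": {
  "motion": [
    [[0.319,-0.196,0.06,0,0,0,1],[0.319,-0.196,0.06,0,0,0,1],[0.319,-0.196,0.06,0,0,0,1],[0.319,-0.196,0.06,0,0,0,1],[0.319,-0.196,0.06,0,0,0,1],[0.319,-0.196,0.06,0,0,0,1],[0.319,-0.196,0.06,0,0,0,1],[0.319,-0.196,0.06,0,0,0,1],[0.319,-0.196,0.06,0,0,0,1],[0.319,-0.196,0.06,0,0,0,1]]
  ],
  "force": 5
}}

```text
clock: 1.23
position: [0.4728, -0.2492, 0.166]
ee_rot: [-3.063, -0.683, -0.004]
force: [0.5, 0.3, 0.1]
width: 0.326
gripper_force: 0.0
```

Request:
{"fn": "jog_arm", "kwargs": {
  "motion": [
    [[0,0,0.07,0,0,0,1],[0,0,0.07,0,0,0,1],[0,0,0.07,0,0,0,1],[0,0,0.07,0,0,0,1],[0,0,0.07,0,0,0,1]]
  ]
}}

```text
clock: 1.65
position: [0.4691, -0.2582, 0.0981]
ee_rot: [3.069, 0.667, 0.002]
force: [-0.6, -0.2, 0.9]
width: 0.008
gripper_force: 0.0
```

```bash
python3 - <<'E'
from h import *
t=get_image("top"); s=get_image("side")
o=observe(); P=np.array(o["position"]); print(P.round(4),np.round(o["force"],2),o["width"],o["clock"])
print(cv2.Rodrigues(np.array(o["ee_rot"]))[0].round(3).tolist())
print("key proj side",proj("side",[.469,-.257,.042]),"tip",proj("side",P),"top tip",proj("top",P))
a=cv2.resize(s[90:200,300:450],None,fx=5,fy=5); cv2.imwrite("pics/b1.png",a[:,:,::-1])
E
```

```text
[ 0.4696 -0.2584  0.0987] [ 0.79 -0.08 -0.23] 0.004623590671408143 1.75
[[0.91, 0.415, 0.003], [0.415, -0.91, -0.001], [0.002, 0.002, -1.0]]
key proj side [377.34281989 164.66988851] tip [379.28606562 148.1198428 ] top tip [412.2909462 199.2894853]
```

View pics/b1.png

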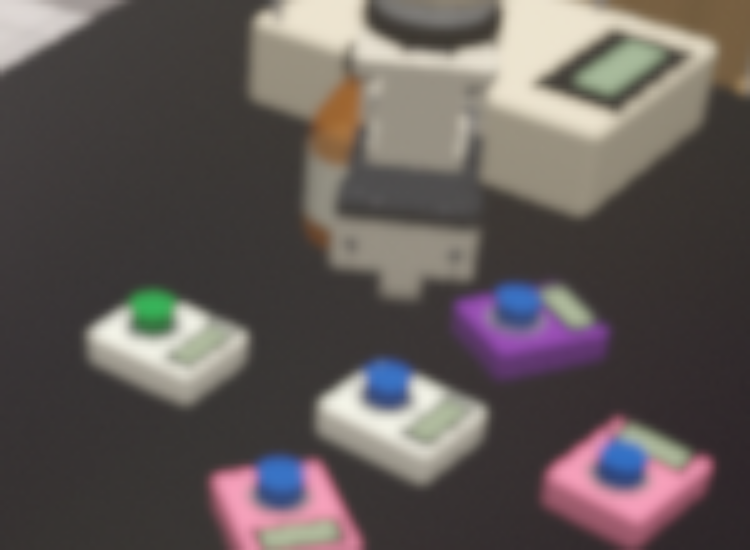

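The shut fingers sit right above the blue key: tip at about (379,149), key at (377,166) in full-image pixels. Going down gently.

Request:
{"fn": "jog_arm", "kwargs": {
  "motion": [
    [[0,0,0.025,0,0,0,1],[0,0,0.045,0,0,0,1],[0,0,0.049,0,0,0,1],[0,0,0.052,0,0,0,1],[0,0,0.054,0,0,0,1],[0,0,0.056,0,0,0,1],[0,0,0.058,0,0,0,1],[0,0,0.06,0,0,0,1],[0,0,0.06,0,0,0,1]]
  ]
}}

```text
clock: 2.5
position: [0.4692, -0.2579, 0.0371]
ee_rot: [3.069, 0.668, 0.002]
force: [0.7, -0.1, 1.3]
width: 0.004
gripper_force: 0.7
```

Request:
{"fn": "jog_arm", "kwargs": {
  "motion": [
    [[0,0,0.001,0,0,0,1],[0,0,0.002,0,0,0,1],[0,0,0.003,0,0,0,1],[0,0,0.004,0,0,0,1],[0,0,0.005,0,0,0,1],[0,0,0.005,0,0,0,1]]
  ]
}}

```text
clock: 3.0
position: [0.469, -0.2578, 0.032]
ee_rot: [3.069, 0.668, 0.001]
force: [1.3, -0.9, 6.7]
width: 0.003
gripper_force: 3.8
```

```bash
python3 - <<'E'
from h import *
for i in range(4):
    get_image("side"); o=observe(); print(np.round(o["position"],4),np.round(o["force"],2),o["clock"])
E
```

```text
[ 0.469  -0.2578  0.0321] [ 0.87 -0.28  7.3 ] 3.05
[ 0.4691 -0.2578  0.0321] [ 0.28 -1.23  7.73] 3.1
[ 0.469  -0.2578  0.0321] [0.46 0.92 7.23] 3.15
[ 0.469  -0.2578  0.0321] [ 0.5  -1.4   7.33] 3.2
```

About 7.3 N at z = 0.032 means the key is down and 2 mm into its cushion. Next, lift and go to yellow.

Request:
{"fn": "jog_arm", "kwargs": {
  "motion": [
    [[0,0,-0.02,0,0,0,1],[0,0,-0.06,0,0,0,1],[0,0,-0.06,0,0,0,1],[0.125,-0.25,-0.06,0,0,0,1],[0.125,-0.25,-0.06,0,0,0,1],[0.125,-0.25,-0.06,0,0,0,1],[0.125,-0.25,-0.06,0,0,0,1],[0.125,-0.25,-0.06,0,0,0,1],[0.125,-0.25,-0.06,0,0,0,1],[0.125,-0.25,-0.06,0,0,0,1]]
  ]
}}

```text
clock: 4.03
position: [0.4773, 0.0258, 0.0915]
ee_rot: [-3.068, -0.672, 0.001]
force: [0.8, -0.0, -0.1]
width: 0.001
gripper_force: 0.0
```

Request:
{"fn": "jog_arm", "kwargs": {
  "motion": [
    [[0,0,0,0,0,0,1],[0.0,0.0,0,0,0,0,1],[0,0,0,0,0,0,1]]
  ]
}}

```text
clock: 4.28
position: [0.4777, 0.0211, 0.0914]
ee_rot: [3.069, 0.668, -0.002]
force: [0.1, 0.3, -0.6]
width: 0.009
gripper_force: 0.0
```

```bash
python3 - <<'E'
from h import *
t=get_image("top"); s=get_image("side")
o=observe(); P=np.array(o["position"]); print(P.round(4),np.round(o["force"],2),o["clock"])
print(cv2.Rodrigues(np.array(o["ee_rot"]))[0].round(3).tolist())
b,m=blob("side",s,"blue",(377,168),10); print("blue now",b,m,proj("side",[.469,-.257,.042]),proj("side",[.469,-.257,.034]))
b,m=blob("side",s,"yellow",(320,216),10); print("yellow",b,m,"tip",proj("side",P))
a=np.hstack([cv2.resize(s[140:240,270:430],None,fx=5,fy=5)]); cv2.imwrite("pics/y1.png",a[:,:,::-1])
E
```

```text
[0.4779 0.0202 0.0915] [ 0.59  0.49 -0.06] 4.3833
[[0.91, 0.414, -0.001], [0.414, -0.91, -0.001], [-0.001, 0.0, -1.0]]
blue now [376.89655172 168.13793103] 29 [377.34281989 164.66988851] [377.08329878 166.88503447]
yellow [319.53773585 215.52830189] 106 tip [320.59791513 198.54664226]
```

View pics/y1.png

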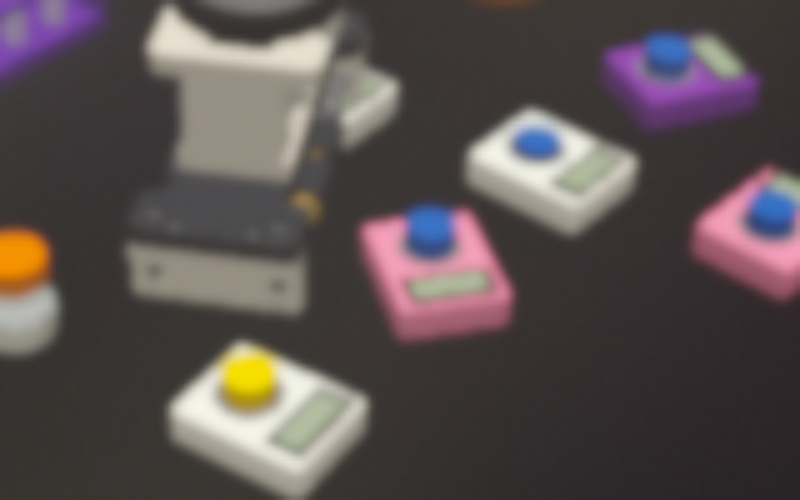

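Blue is down (flat disc at about (377,168)) and its case hasn't moved. The gripper is over the yellow key, which is at (320,216) against a tip projection of (321,199). Pressing yellow.

Request:
{"fn": "jog_arm", "kwargs": {
  "motion": [
    [[0.0015,-0.001,0.025,0,0,0,1],[0.0015,-0.001,0.042,0,0,0,1],[0.0015,-0.001,0.047,0,0,0,1],[0.0015,-0.001,0.049,0,0,0,1],[0.0015,-0.001,0.051,0,0,0,1],[0.0015,-0.001,0.053,0,0,0,1],[0.0015,-0.001,0.055,0,0,0,1],[0.0015,-0.001,0.057,0,0,0,1],[0.0015,-0.001,0.058,0,0,0,1],[0.0015,-0.001,0.059,0,0,0,1]]
  ]
}}

```text
clock: 5.22
position: [0.4798, 0.0231, 0.0331]
ee_rot: [3.069, 0.668, 0.002]
force: [-0.4, -2.3, 6.5]
width: 0.009
gripper_force: 2.9
```

Request:
{"fn": "jog_arm", "kwargs": {
  "motion": [
    [[0,0,0.001,0,0,0,1],[0,0,0.001,0,0,0,1],[0,0,0.001,0,0,0,1]]
  ]
}}

```text
clock: 5.47
position: [0.4798, 0.0231, 0.0322]
ee_rot: [3.069, 0.668, 0.002]
force: [-0.4, -3.3, 7.0]
width: 0.005
gripper_force: 3.6
```

Request:
{"fn": "jog_arm", "kwargs": {
  "motion": [
    [[0,0,-0.02,0,0,0,1],[0,0,-0.06,0,0,0,1],[0,0,-0.06,0,0,0,1],[0.0255,0.301,-0.06,0,0,0,1],[0.0255,0.301,-0.06,0,0,0,1],[0.0255,0.301,-0.06,0,0,0,1],[0.0255,0.301,-0.06,0,0,0,1],[0.0255,0.301,-0.06,0,0,0,1],[0.0255,0.301,-0.06,0,0,0,1],[0.0255,0.301,-0.06,0,0,0,1]]
  ]
}}

```text
clock: 6.3
position: [0.6234, -0.2325, 0.0917]
ee_rot: [-3.07, -0.669, -0.001]
force: [0.9, -0.1, 0.8]
width: 0.005
gripper_force: 0.0
```

Request:
{"fn": "jog_arm", "kwargs": {
  "motion": [
    [[0,0,0,0,0,0,1],[0,0,0,0,0,0,1],[0,0,0,0,0,0,1],[0,0,0,0,0,0,1]]
  ]
}}

```text
clock: 6.63
position: [0.6223, -0.2289, 0.0915]
ee_rot: [-3.068, -0.671, 0.0]
force: [0.5, 0.3, 0.2]
width: 0.009
gripper_force: 0.0
```

```bash
python3 - <<'E'
from h import *
t=get_image("top"); s=get_image("side")
o=observe(); P=np.array(o["position"]); print(P.round(4),np.round(o["force"],2),o["clock"])
print(cv2.Rodrigues(np.array(o["ee_rot"]))[0].round(3).tolist())
b,m=blob("side",s,"yellow",(320,217),10); print("yellow",b,m,proj("side",[.479,.022,.042]),proj("side",[.479,.022,.034]))
b,m=blob("side",s,"green",(331,153),10); print("green",b,m,"tip",proj("side",P))
a=np.hstack([cv2.resize(s[120:240,270:430],None,fx=5,fy=5)]); cv2.imwrite("pics/g1.png",a[:,:,::-1])
E
```

```text
[ 0.6223 -0.229   0.0919] [-0.52  0.4   0.59] 6.7333
[[0.909, 0.418, -0.0], [0.418, -0.909, 0.001], [0.0, -0.001, -1.0]]
yellow [319.28169014 217.46478873] 71 [319.7901936 213.8831838] [319.78906481 216.23166522]
green [330.03636364 151.07272727] 55 tip [330.01005974 138.39155218]
```

View pics/g1.png

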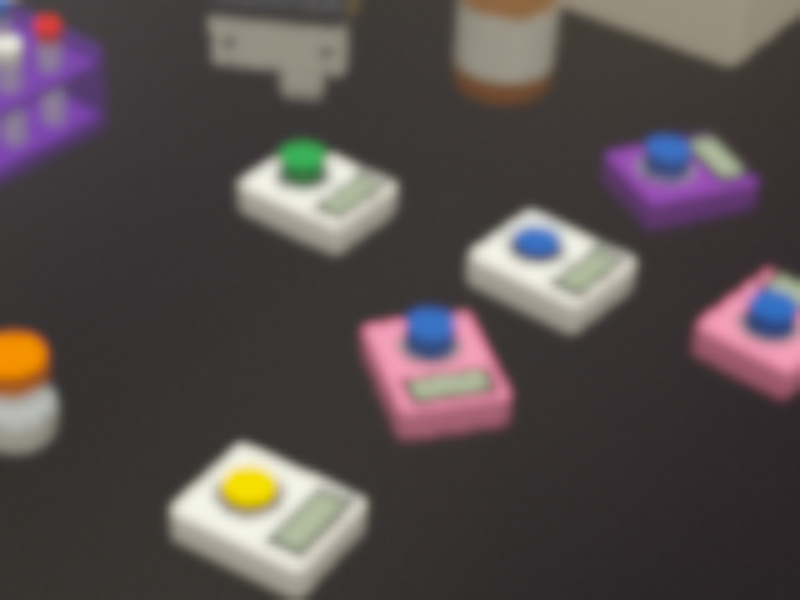

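Yellow is down at (319,217) and its case is in place. The arm stopped 12 mm short of green, so I'll correct that and then press.

Request:
{"fn": "jog_arm", "kwargs": {
  "motion": [
    [[0.0005,0.0123,0.0,0,0,0,1],[0.0005,0.0123,0.0,0,0,0,1],[0.0005,0.0123,0.025,0,0,0,1],[0.0005,0.0123,0.042,0,0,0,1],[0.0005,0.0123,0.042,0,0,0,1]]
  ]
}}

```text
clock: 7.15
position: [0.6255, -0.2401, 0.0465]
ee_rot: [-3.067, -0.669, 0.007]
force: [-1.2, 0.2, 0.2]
width: 0.004
gripper_force: 0.0
```

Request:
{"fn": "jog_arm", "kwargs": {
  "motion": [
    [[0.001,0,0,0,0,0,1],[0.001,0,0,0,0,0,1],[0.001,0,0,0,0,0,1]]
  ]
}}

```text
clock: 7.4
position: [0.6299, -0.2413, 0.0512]
ee_rot: [3.069, 0.669, 0.003]
force: [0.5, 0.9, 0.6]
width: 0.007
gripper_force: 0.0
```

Request:
{"fn": "jog_arm", "kwargs": {
  "motion": [
    [[-0.001,-0.001,0.004,0,0,0,1],[-0.001,-0.001,0.006,0,0,0,1],[-0.001,-0.001,0.008,0,0,0,1],[-0.001,-0.001,0.01,0,0,0,1],[-0.001,-0.001,0.012,0,0,0,1],[-0.001,-0.001,0.014,0,0,0,1],[-0.001,-0.001,0.016,0,0,0,1],[-0.001,-0.001,0.017,0,0,0,1],[-0.001,-0.001,0.018,0,0,0,1],[-0.001,-0.001,0.018,0,0,0,1]]
  ]
}}

```text
clock: 8.23
position: [0.6276, -0.2409, 0.032]
ee_rot: [3.07, 0.668, 0.0]
force: [-2.7, 0.6, 7.6]
width: 0.007
gripper_force: 3.8
```

Green reads 7.6 N at z = 0.032, so it is down. Lifting clear.

Request:
{"fn": "jog_arm", "kwargs": {
  "motion": [
    [[0,0,-0.02,0,0,0,1],[0,0,-0.06,0,0,0,1],[0,0,-0.1,0,0,0,1],[0,0,-0.14,0,0,0,1],[0,0,-0.14,0,0,0,1],[0,0,-0.14,0,0,0,1],[0,0,-0.14,0,0,0,1]]
  ]
}}

```text
clock: 8.82
position: [0.6273, -0.2409, 0.1713]
ee_rot: [3.07, 0.668, -0.0]
force: [1.1, -0.2, -1.0]
width: 0.004
gripper_force: 0.0
```

```bash
python3 - <<'E'
from h import *
s=get_image("side"); o=observe(); print(np.round(o["position"],3),np.round(o["force"],2),o["clock"])
b,m=blob("side",s,"green",(331,153),10); print("green",b,m,proj("side",[.628,-.24,.042]),proj("side",[.628,-.24,.034]))
a=cv2.resize(s[120:300,240:430],None,fx=3.3,fy=3.3); cv2.imwrite("pics/end.png",a[:,:,::-1])
E
```

```text
[ 0.627 -0.241  0.17 ] [ 0.38  0.64 -0.67] 8.8667
green [330.27272727 153.72727273] 22 [330.23757541 150.26803984] [330.19214596 152.4334657 ]
```

View pics/end.png

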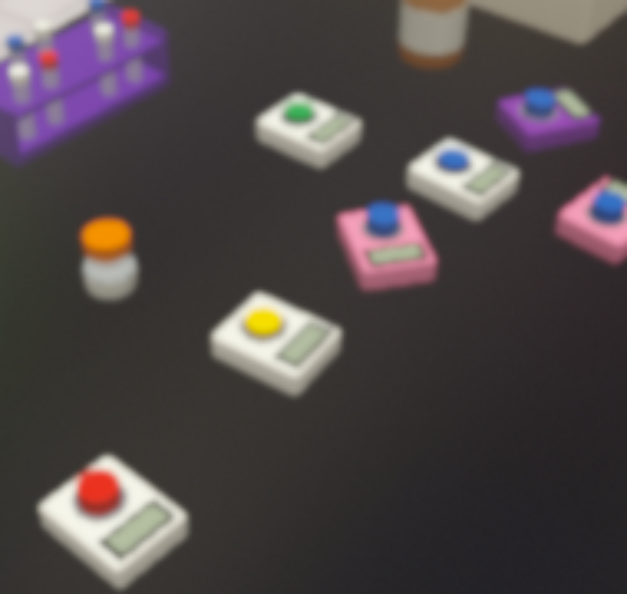

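The blue, yellow and green keys are down (green at about (330,154)). The red key and the look-alikes are still up, and nothing has moved.

```bash
python3 -c "from cell import *; print(sign_off())"
```

```text
the job is handed in; nothing more can be done
None
```

I pressed the blue, yellow and green keys in that order, each fully down at about 7–8 N, left the red timer and look-alikes untouched, and handed the job in at about 9 s on the robot's clock.

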